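Load a specimen puck and tip the sprung tray

TASK

Set the green specimen puck, shiny face up, in the empty lane of the hinged tray, behind the red line at the end away from the yellow tab. Then press the yellow tab down slowly until you feel the tray come firmly against its rubber stop, and hold it there until both pucks have slid by themselves down to the tab end; never bear hard on the tray. Ease the tab back up under your finger without letting the tray snap back, let go, and leave the black puck, the bottle, the slide box and the jar untouched.

Things in the scene. Friction and masses are not known exactly. Their poses are not given: they have to be found in the camera images.
- stand: White fixed stand of the tipping tray: base plate 150 x 120 x 10 mm; two 8 mm thick uprights at local x = -64 and +64 mm carry the hinge, tops 94 mm above the table. Origin: centre of the underside, on the table; z up. The tray's long side runs along the stand's y axis, yellow tab at the -y end; its yaw varies.
- tray: Aluminium tray, level at rest, its hinge axis 85 mm above the table. Origin on the hinge axis, mid-width; x along the hinge, y along the tray, yellow tab at the -y end. Floor top at z = 8 mm, 102 mm wide over all; inside from y = -100 to 100 mm; end walls 6 mm thick, all walls 10 mm high. Divider at x = 0: two lanes 45 mm wide centred on x = -24.5 and 24.5 mm.
- tab (a point): Point on top of the flat yellow press tab, at tray (0, -130, 8) mm; axes as the tray's. The tab is 60 mm wide (x), 4 mm thick, from tray y = -106 (end wall's outer face) to -148 mm. Pressed down it turns the tray about its +x. The return spring takes 2 N here to start, up to 4 N near the stop, and throws the tray back to level if let go. On the stop the force climbs at once past 6 N.
- empty_lane (a point): Point on the floor of the empty lane (the x = -24.5 mm lane), at tray (-24.5, 56, 8) mm: the middle of the loading place behind the red line; axes as the tray's.
- red_line (a point): Middle of the red line painted across both lanes, at tray (0, 12, 8) mm; the loading places lie on its +y side; axes as the tray's. Pucks begin to slide at 0.25 to 0.4 rad of tilt. The tray comes down on a brass stop foot with a black rubber dome under the tab end; it is set anew each time, so the travel ends anywhere from 0.4 to 0.52 rad and has to be found by feel.
- mat: Blue mat 120 x 120 x 4 mm on the table, fixed, on which the green puck waits. Origin: centre of its underside.
- green_puck: Green resin specimen puck, upright cylinder 30 mm in diameter, 24 mm high, with a small round steel face on top, about 40 g. Origin: centre of its underside; z up.
- black_puck: The same puck in black resin, already in the x = 24.5 mm lane of the tray, behind the red line. Origin: centre of its underside; z up.
- bottle: Amber bottle, 40 mm in diameter, 85 mm high, loose, to be left alone. Origin: centre of its underside.
- slide_box: Wooden microscope slide box 85 x 55 x 32 mm, loose, to be left alone. Origin: centre of its underside.
- jar: Small glass jar with a black cap, 48 mm in diameter, 50 mm high, loose, to be left alone. Origin: centre of its underside.

How it is judged (in metres and radians):
On the way, in this order (a step that is already met when the one before it is completed fails the run):
1. the green puck stands free in the empty lane, wholly behind the red line, the black puck still behind it too (y of green_puck in the frame of tray between 0.025 and 0.09 m and x of green_puck in the frame of tray between -0.037 and -0.012 m and z of green_puck in the frame of tray between 0.003 and 0.014 m and angle between tray's own z axis and vertical below 0.04 rad and contact force between the fingers and green_puck below 0.1 N and linear speed of green_puck below 0.03 m/s and y of black_puck in the frame of tray above 0.02 m), for 0.2 s.
2. the tray is pressed down onto its rubber stop (tilted over 0.36 rad, pushed with more than 5.5 N, which the spring alone never takes) and both pucks have slid to the tab end, within 6 mm of its wall (angle between tray's own z axis and vertical above 0.36 rad and contact force between the fingers and tray above 5.5 N and y of each of green_puck, black_puck in the frame of tray below -0.079 m), for 0.2 s.
At the end, for the whole second after the job is handed in: Both pucks stand upright and at rest on the tray floor at the tab end, each within 6 mm of the end wall, and the tray is back level (within 0.03 rad) and still (y of green_puck in the frame of tray between -0.095 and -0.079 m and x of green_puck in the frame of tray between -0.047 and 0.047 m and z of green_puck in the frame of tray between 0.003 and 0.014 m and y of black_puck in the frame of tray between -0.095 and -0.079 m and x of black_puck in the frame of tray between -0.047 and 0.047 m and z of black_puck in the frame of tray between 0.003 and 0.014 m and angle between tray's own z axis and vertical below 0.03 rad and angular speed of tray below 0.05 rad/s and linear speed of each of green_puck, black_puck below 0.02 m/s and angle between each of green_puck, black_puck's own z axis and vertical below 0.1 rad); the robot touches nothing.
It fails at once if the fingers or arm press on the tray with more than 15 N (contact force between any of the fingers, the arm and tray above 15 N).
It fails at once if the tray snaps: it turns faster than 1.5 rad/s (angular speed of tray above 1.5 rad/s).
It fails at once if the black puck is touched by the robot, or the green one is pushed or carried in the tray past the red line instead of sliding by itself (contact force between any of the fingers, the arm and black_puck above 0.5 N or (contact force between any of the fingers, the arm and green_puck above 0.5 N and y of green_puck in the frame of tray between -0.11 and 0.005 m and x of green_puck in the frame of tray between -0.055 and 0.055 m and z of green_puck in the frame of tray below 0.018 m)).
It fails at once if a puck falls over (tilted more than 0.8 rad) (angle between any of green_puck, black_puck's own z axis and vertical above 0.8 rad).
It fails at once if the bottle, slide box or jar is disturbed (moved more than 15 mm or tipped) (distance of any of bottle, slide_box, jar from where it was at the start of the episode above 0.015 m or angle between any of bottle, slide_box, jar's own z axis and vertical above 0.3 rad).
It also fails if it takes over 67 s, if anything falls off the work surface, if the arm or the gripper's body presses on something with over 40 N, if the wrist force passes 120 N, or if a joint passes its speed limit or range.

ROBOT

A 6-joint arm with a two-finger parallel gripper is mounted at the origin on the work surface. World frame = base frame: x ahead of the robot, y to its left, z up, the work surface at z = 0. Lengths are in mm, angles in rad, forces in N, time in s.
With the tool pointing down it reaches from about 300 to 775 mm from the base axis. Payload 14.6 kg.
Tool frame: the origin (TCP) lies at the very end of the fingers, on their centre line; the grasp point (between the pads) lies 19 mm behind it; x points along the fingers, z is the direction in which the jaws open and shut, and the axes are right-handed (so a half turn about x gives the same grasp; the last joint's range is limited). The gripper opens to 94 mm and grips with 3 to 60 N. Pads are 16 mm wide; open, the fingers measure 119 mm over their backs; the gripper's body (75 mm by 177 mm) begins 78 mm behind the grasp point.
Start: joints at [1.17, 0.3, 1.521, -0, 1.321, -0.067], TCP at [180.197, 519.633, 205.446] pointing down, gripper open.
Joint ranges: [-3.03, 3.03], [-0.79, 2.21], [0.23, 2.52], [-1.04, 4.18], [0, 3.07], [-2.55, 2.55]. Speed limits (rad/s): [2.22, 2.22, 2.57, 3.14, 3.14, 3.14].

INTERFACE

Orientations are given as a rotation vector (axis times angle).
In Python, from plant import ctrl gives the robot as it stands. The module is installed in compiled form; this text tells all that it offers.
- The arm moves only by the tool carry_out, never from a script. Its argument "plan" is text: rows parted by semicolons, each of 7 numbers parted by spaces: the opening, from 0 (shut) to 1 (fully open), then the shift along the world's x, y, z in units of 40 mm (1.0 is 40 mm), then the turn, a rotation vector about the world's x, y, z in rad. In form: grip dx dy dz wx wy wz; .... A call has 1 to 20 rows; each row is the pose to reach, as a shift and turn from the pose commanded when the call began; what a row does not reach only later rows make up. A row lasts 1/12 s, in which the tool goes at most 41.7 mm and 7.16 degrees, less where a joint would pass 70% of its speed; a pose out of reach is approached as far as the arm can. A call with a gripper value outside its range is refused whole. The fingers move at their own pace and stop on an object; the grip force is fixed at half the most. Time passes only in rows, so rows that repeat a pose let the fingers close. It gives the time, the measured TCP pose, the force and the opening at its end, in the units of the state.
- ctrl.read_state(): the state, without advancing time (a new reading comes with each control period).
- ctrl.grab_frame(name): name is "scene" or "top"; returns a dict with "img" (384x512x3 uint8, red, green, blue), "intrinsics" (3x3 intrinsics, pixels), "R" (3x3) and "t" (3): a world point X has camera coordinates R X + t. Camera axes: x right, y down, z forward; pixel columns grow to the right and rows downward; lengths in mm; the calibration is good to about 2 mm. A picture is of the moment at which its call begins. There is no depth.
- ctrl.sign_off(): hands the job in, once; it reports no verdict.
The state is a dict: "time_s": time; "q": joint angles; "dq": joint speeds; "tau": joint torques, N m; "eef_pos": TCP position; "eef_rot": TCP orientation; "wrist_force": force on the tool from outside, world axes, zero at the start; "moment": the same for the moment, N m; "gripper_width": finger opening in mm.
Only numpy, scipy, OpenCV 4.12 (cv2) and the standard library are available. Lean on these libraries where they do the work, as an engineer would, in place of code of your own. Each camera call takes 0.05 s, during which the arm holds its last target.

## Working session

There is one attempt and no reset: what is moved stays moved. The work goes in short steps, Python scripts to look and compute and a tool call to move; the robot and the scene stay as the last step left them, time stands still between calls to the robot, and variables do not carry over. Pictures are saved under pics/ and viewed, and the job is handed in when it is done.

Besides the shell and the picture viewer there is one more tool, called after "Emit:" as name(argument=value, ...) on one line, values as JSON. carry_out: Moves the arm, as the interface text tells. Its arguments: {"type":"object","properties":{"plan":{"type":"string"}},"required":["plan"]}

```bash
mkdir -p pics; python3 - <<'E'
from plant import ctrl
import cv2,numpy as np
s=ctrl.read_state()
for k,v in s.items(): print(k,np.round(v,3))
for n in("scene","top"):
    f=ctrl.grab_frame(n); cv2.imwrite(f"pics/{n}0.png",f["img"][:,:,::-1]); np.savez(f"{n}0.npz",**f)
    print(n,f["intrinsics"].tolist(),np.round(f["R"],4).tolist(),np.round(f["t"],1).tolist(), np.round(-f["R"].T@f["t"],0))
E
```

```text
time_s 0.0
q [ 1.17   0.3    1.522 -0.     1.321 -0.067]
dq [-0.     0.001  0.001  0.001  0.     0.   ]
tau [ 1.0000e-03 -5.3181e+01 -3.5273e+01  7.1000e-02  2.4000e-02 -0.0000e+00]
eef_pos [180.088 519.4   204.885]
eef_rot [-0.961  1.35   0.96 ]
wrist_force [ 0.451  0.874 -0.029]
moment [ 0.021  0.034 -0.028]
gripper_width 94.171
scene [[354.0160890449647, 0.0, 258.8610994912131], [0.0, 354.0160890449647, 193.26734453417671], [0.0, 0.0, 1.0]] [[0.3019, 0.9533, -0.0089], [0.6613, -0.2161, -0.7183], [-0.6866, 0.211, -0.6957]] [-128.1, -318.1, 1340.2] [1169. -229.  703.]
top [[389.8396530236775, 0.0, 255.22971576135402], [0.0, 389.8396530236775, 187.73730505798594], [0.0, 0.0, 1.0]] [[0.0174, -0.9998, 0.0037], [-0.9895, -0.0178, -0.1434], [0.1434, -0.0011, -0.9897]] [-65.7, 595.7, 912.9] [460. -54. 989.]
```

View pics/scene0.png

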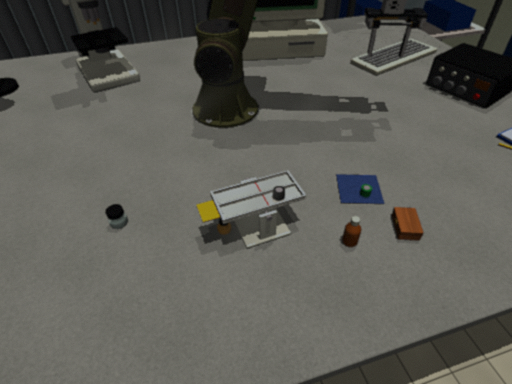

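View pics/top0.png

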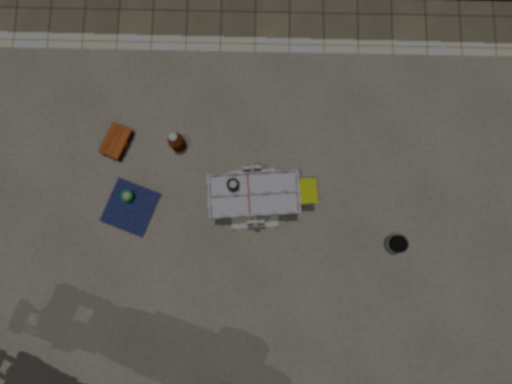

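The top view shows the tray with its long side along world y: tab at (308,191), black puck at (233,184), red line at column 249. The green puck is on the mat at (127,197). The bottle is at (177,142), the box at (117,141) and the jar at (398,243).

```bash
cat > h.py <<'E'
import cv2,numpy as np
def ray(f,uv,z):
    K,R,t=f["intrinsics"],f["R"],f["t"]
    c=-R.T@t; d=R.T@np.linalg.solve(K,[uv[0],uv[1],1.]); return c+d*(z-c[2])/d[2]
def tri(fs,uvs):
    A=np.zeros((3,3));b=np.zeros(3)
    for f,uv in zip(fs,uvs):
        c=-f["R"].T@f["t"]; d=f["R"].T@np.linalg.solve(f["intrinsics"],[uv[0],uv[1],1.]); d/=np.linalg.norm(d)
        P=np.eye(3)-np.outer(d,d);A+=P;b+=P@c
    return np.linalg.solve(A,b)
def blob(img,lo,hi,roi=None):
    h=cv2.cvtColor(img,cv2.COLOR_RGB2HSV); m=cv2.inRange(h,np.array(lo),np.array(hi))
    if roi: 
        k=np.zeros_like(m);x0,x1,y0,y1=roi;k[y0:y1,x0:x1]=255;m&=k
    n,l,s,c=cv2.connectedComponentsWithStats(m)
    i=1+np.argmax(s[1:,4]); return (l==i).astype(np.uint8),s[i],c[i]
E
python3 - <<'E'
from h import *
T=dict(np.load("top0.npz"));S=dict(np.load("scene0.npz"))
for n,f in(("top",T),("scene",S)):
    for nm,lo,hi in(("yellow",(22,150,90),(34,255,255)),("green",(45,70,30),(88,255,255)),("red",(0,90,120),(8,255,255))):
        roi={"red":(235,262,165,222) if n=="top" else (245,280,175,215)}.get(nm)
        m,s,c=blob(f["img"],lo,hi,roi)
        r=cv2.minAreaRect(np.argwhere(m)[:,::-1].astype(np.float32))
        print(n,nm,s,np.round(c,1),r)
        z={"yellow":93,"green":16,"red":93}[nm]
        print("   ",np.round(ray(f,c,z),1),np.round([ray(f,p,z)[:2] for p in cv2.boxPoints(r)],0).tolist())
im=T["img"]
o=np.hstack([cv2.resize(im[150:245,90:190],None,fx=4,fy=4,interpolation=2),cv2.resize(im[150:245,195:325],None,fx=3,fy=3,interpolation=2)[:0]]) if 0 else cv2.resize(im[120:245,95:325],None,fx=3.4,fy=3.4,interpolation=cv2.INTER_CUBIC)
cv2.imwrite("pics/topz.png",o[:,:,::-1])
cv2.imwrite("pics/scz.png",cv2.resize(S["img"][160:260,190:430],None,fx=3.3,fy=3.3,interpolation=cv2.INTER_CUBIC)[:,:,::-1])
E
```

```text
top yellow [300 178  18  26 385] [308.4 190.7] ((308.5242004394531, 190.78965759277344), (24.747554779052734, 15.695597648620605), 85.2363510131836)
    [ 584.7 -178.7   93. ] [[612.0, -158.0], [615.0, -195.0], [558.0, -199.0], [554.0, -163.0]]
top green [120 190  14  12  96] [126.9 195.8] ((126.5, 195.5), (11.0, 13.0), 90.0)
    [574.5 266.7  16. ] [[589.0, 285.0], [589.0, 252.0], [562.0, 251.0], [561.0, 283.0]]Traceback (most recent call last):
  File "<stdin>", line 6, in <module>
  File "h.py", line 16, in blob
    i=1+np.argmax(s[1:,4]); return (l==i).astype(np.uint8),s[i],c[i]
        ~~~~~~~~~^^^^^^^^^
    return _wrapfunc(a, 'argmax', axis=axis, out=out, **kwds)
    return bound(*args, **kwds)
ValueError: attempt to get argmax of an empty sequence
```

```bash
python3 - <<'E'
from h import *
T=dict(np.load("top0.npz"));S=dict(np.load("scene0.npz"))
for n,f in(("top",T),("scene",S)):
    for nm,lo,hi in(("yellow",(22,150,60),(34,255,255)),("green",(45,70,30),(88,255,255)),("blue",(100,100,30),(130,255,255)),("red",(0,40,100),(12,255,255)),("box",(3,120,40),(18,255,255)),):
        roi={"red":(240,258,165,222) if n=="top" else (245,280,175,215),"blue":(90,170,160,250) if n=="top" else (320,400,160,220),"box":(95,138,115,170) if n=="top" else (385,430,200,250)}.get(nm)
        try: m,s,c=blob(f["img"],lo,hi,roi)
        except Exception: print(n,nm,"none"); continue
        r=cv2.minAreaRect(np.argwhere(m)[:,::-1].astype(np.float32))
        z={"yellow":93,"green":20,"red":93,"blue":4,"box":32}[nm]
        print(n,nm,s,np.round(c,1),np.round(r[1],1),"   ",np.round(ray(f,c,z),1),np.round([ray(f,p,z)[:2] for p in cv2.boxPoints(r)],0).tolist())
cv2.imwrite("pics/topz.png",cv2.resize(T["img"][120:245,95:325],None,fx=3.4,fy=3.4,interpolation=cv2.INTER_CUBIC)[:,:,::-1])
cv2.imwrite("pics/scz.png",cv2.resize(S["img"][160:260,190:430],None,fx=3.3,fy=3.3,interpolation=cv2.INTER_CUBIC)[:,:,::-1])
E
```

```text
top yellow [300 178  18  26 385] [308.4 190.7] [24.7 15.7]     [ 584.7 -178.7   93. ] [[612.0, -158.0], [615.0, -195.0], [558.0, -199.0], [554.0, -163.0]]
top green [120 190  14  12  96] [126.9 195.8] [11. 13.]     [574.1 265.4  20. ] [[588.0, 284.0], [589.0, 251.0], [561.0, 249.0], [561.0, 282.0]]
top blue [ 101  179   59   57 1813] [130.3 208.1] [43.9 46.2]     [544.6 260.    4. ] [[514.0, 333.0], [624.0, 294.0], [581.0, 189.0], [473.0, 229.0]]
top red [248 195   2   3   4] [248.2 195.8] [2. 1.]     [570.5 -39.3  93. ] [[572.0, -39.0], [572.0, -41.0], [568.0, -41.0], [568.0, -39.0]]
top box [ 99 123  33  37 731] [115.2 140.9] [23.3 33.5]     [711.3 299.9  32. ] [[684.0, 341.0], [763.0, 309.0], [737.0, 255.0], [659.0, 287.0]]
scene yellow [197 200  23  22 325] [207.8 210.7] [19.9 17.7]     [ 586.3 -176.9   93. ] [[558.0, -200.0], [549.0, -157.0], [614.0, -155.0], [622.0, -195.0]]
scene green [255   0  63  12 187] [287.8   7.6] [ 7.8 62.8]     [-985.1  629.4   20. ] [[-1038.0, 437.0], [-1070.0, 859.0], [-928.0, 802.0], [-904.0, 403.0]]
scene blue [ 337  175   47   28 1003] [357.8 188.6] [46. 27.]     [549.4 257.9   4. ] [[580.0, 177.0], [477.0, 228.0], [520.0, 358.0], [619.0, 297.0]]
scene red [262 195   7  11  27] [265.1 199.6] [11.6  2.2]     [593.3 -36.8  93. ] [[576.0, -40.0], [574.0, -34.0], [612.0, -34.0], [614.0, -39.0]]
scene box [394 207  29  33 667] [407.9 222.4] [36.2 24.2]     [722.7 296.2  32. ] [[666.0, 288.0], [669.0, 357.0], [776.0, 304.0], [772.0, 241.0]]
```

View pics/topz.png

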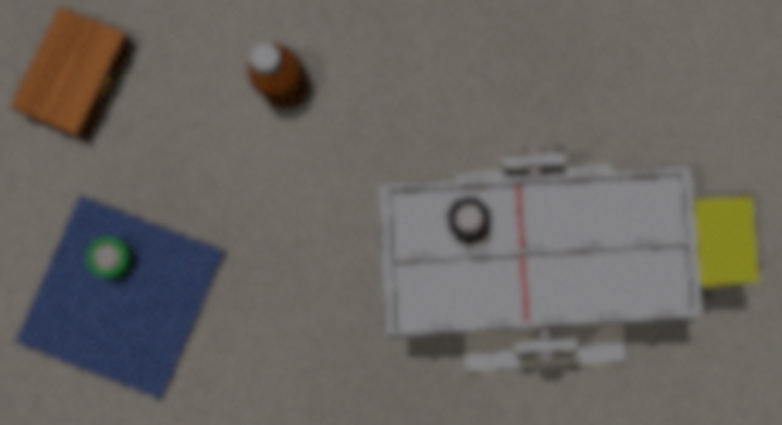

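View pics/scz.png

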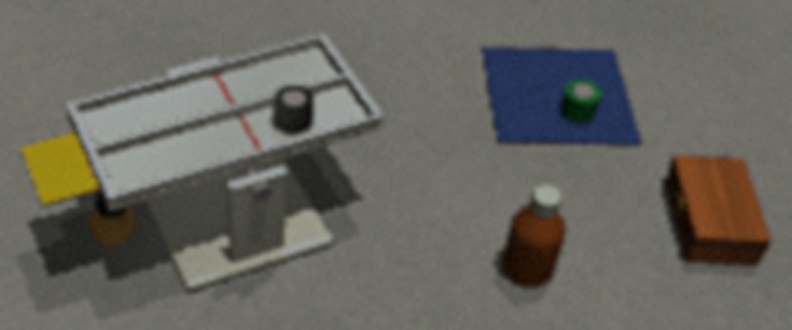

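```bash
python3 - <<'E'
from h import *
T=dict(np.load("top0.npz"));S=dict(np.load("scene0.npz"))
t=lambda x,y:((x+.5)/3.4-.5+95,(y+.5)/3.4-.5+120)
s=lambda x,y:((x+.5)/3.3-.5+190,(y+.5)/3.3-.5+160)
C=np.array([ray(T,t(*p),103) for p in((380,187),(693,168),(700,316),(388,333))]);print(C.round(1),C.mean(0))
# corner order: +x+y, +x-y, -x-y, -x+y
ey=((C[0]-C[1])+(C[3]-C[2]));print("yaw from long sides",np.arctan2(-ey[0],ey[1]), np.linalg.norm(ey)/2, np.linalg.norm(C[0]-C[3]))
C2=np.array([ray(S,s(*p),103) for p in((381,118),(110,203),(68,103),(323,36))]);print(C2.round(1),C2.mean(0))
ey=((C2[0]-C2[1])+(C2[3]-C2[2]));print("yaw",np.arctan2(-ey[0],ey[1]),np.linalg.norm(ey)/2,np.linalg.norm(C2[0]-C2[3]))
for n,a,b,z in(("black",(470,218),(297,97),117),("green",(106,257),(584,91),28),("redline mid",(523,253),(237,112),93)):
    print(n,tri((T,S),(t(*a),s(*b))).round(1),ray(T,t(*a),z).round(1),ray(S,s(*b),z).round(1))
for n,a,b,z in(("bottle",(264,56),(547,195),85),):
    print(n,tri((T,S),(t(*a),s(*b))).round(1))
# green puck outline lower check: green+white ring in scene/top by fit
f=T;h=cv2.cvtColor(f["img"],cv2.COLOR_RGB2HSV);m=(cv2.inRange(h,(45,50,30),(95,255,255)));c=np.argwhere(m[185:210,115:140]);print(c.mean(0)[::-1]+[115,185])
print("stop ray",)
E
```

```text
[[ 616.5   58.   103. ]
 [ 633.5 -154.4  103. ]
 [ 532.7 -159.2  103. ]
 [ 517.7   49.2  103. ]] [575.10823673 -51.61495279 103.        ]
yaw from long sides 0.07597948138064778 211.02319830620291 99.25491861719644
[[ 619.1   56.5  103. ]
 [ 638.4 -151.7  103. ]
 [ 532.1 -158.5  103. ]
 [ 519.4   49.2  103. ]] [577.25317175 -51.12414269 103.        ]
yaw 0.07662980085772353 208.50917878919637 99.92689621730342
black [594.5  -2.6 119.1] [594.2  -4.4 117. ] [5.927e+02 2.000e-01 1.170e+02]
green [574.4 265.6  29.3] [574.4 265.5  28. ] [573.3 267.1  28. ]
redline mid [574.  -39.8  96.5] [574.4 -39.7  93. ] [570.5 -38.7  93. ]
bottle [711.4 145.   86.1]
[126.95495495 195.53153153]
stop ray
```

```bash
python3 - <<'E'
from scipy.spatial.transform import Rotation as R
from plant import ctrl
import numpy as np
s=ctrl.read_state();M=R.from_rotvec(s["eef_rot"]).as_matrix();print(M.round(3))
z=M[:,2];a=np.arctan2(z[1],z[0]);d=(np.pi/2+0.076-a+np.pi/2)%np.pi-np.pi/2
print("yaw turn",d, ((np.array([574.4,265.8,150])-s["eef_pos"])/40).round(3),((np.array([574.4,265.8,8])-s["eef_pos"])/40).round(3))
E
```

```text
[[-0.    -0.945  0.328]
 [-0.001  0.328  0.945]
 [-1.     0.    -0.001]]
yaw turn 0.40978434377652473 [ 9.857 -6.341 -1.374] [ 9.857 -6.341 -4.924]
```

Emit:
carry_out(plan="1 0.3 -0.2 0 0 0 0.05;1 1 -0.6 -0.1 0 0 0.1;1 2 -1.2 -0.2 0 0 0.15;1 3 -1.9 -0.4 0 0 0.2;1 4 -2.5 -0.6 0 0 0.25;1 5 -3.2 -0.7 0 0 0.3;1 6 -3.8 -0.9 0 0 0.35;1 7 -4.5 -1 0 0 0.41;1 8 -5.1 -1.2 0 0 0.41;1 8.8 -5.6 -1.3 0 0 0.41;1 9.4 -6 -1.4 0 0 0.41;1 9.75 -6.25 -1.6 0 0 0.41;1 9.855 -6.345 -2 0 0 0.41;1 9.855 -6.345 -2.6 0 0 0.41;1 9.855 -6.345 -3 0 0 0.41;1 9.855 -6.345 -3 0 0 0.41;1 9.855 -6.345 -3 0 0 0.41")

```text
time_s: 1.52
eef_pos: [574.1, 265.7, 85.0]
eef_rot: [-1.265, 1.174, 1.266]
wrist_force: [0.4, 0.8, -0.0]
gripper_width: 94.0
```

```bash
python3 - <<'E'
from plant import ctrl
import cv2,numpy as np
s=ctrl.read_state();print(s["time_s"],s["eef_pos"],s["eef_rot"],s["wrist_force"])
a=ctrl.grab_frame("top")["img"][120:245,60:230];b=ctrl.grab_frame("scene")["img"][110:235,300:430]
cv2.imwrite("pics/pre.png",np.hstack([cv2.resize(a,(510,375)),cv2.resize(b,(290,375))])[:,:,::-1])
E
```

```text
1.5167 [574.07309409 265.74122734  85.01317731] [-1.26482923  1.17373756  1.26604287] [ 0.35300374  0.80882109 -0.00632421]
```

View pics/pre.png

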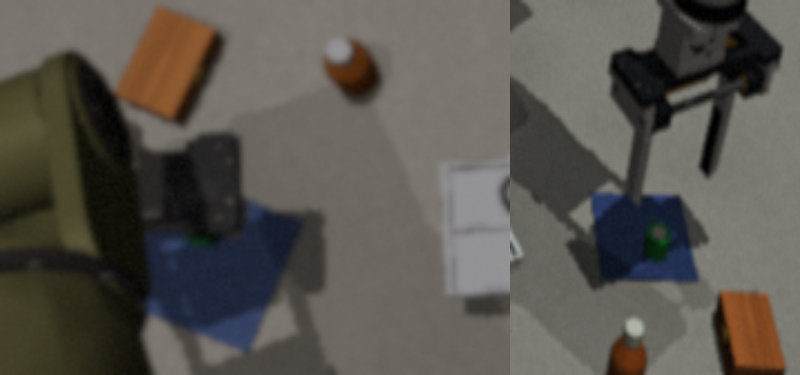

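The gripper straddles the puck with a finger on either side along y, and the slide box and bottle are clear. I'll descend and close.

Emit:
carry_out(plan="1 0 0 -0.5 0 0 0;1 0 0 -1.1 0 0 0;1 0 0 -1.6 0 0 0;1 0 0 -1.92 0 0 0;1 0 0 -1.92 0 0 0;0.5 0 0 -1.92 0 0 0;0.4 0 0 -1.92 0 0 0;0.3 0 0 -1.92 0 0 0;0.2 0 0 -1.92 0 0 0;0.2 0 0 -1.92 0 0 0;0.2 0 0 -1.92 0 0 0;0.2 0 0 -1.92 0 0 0;0.2 0 0 -1.92 0 0 0;0.2 0 0 -1.92 0 0 0")

```text
time_s: 2.78
eef_pos: [574.4, 265.9, 8.7]
eef_rot: [-1.265, 1.172, 1.265]
wrist_force: [-0.2, -1.0, 0.4]
gripper_width: 37.7
```

Emit:
carry_out(plan="0.2 0 0 0 0 0 0;0.2 0 0 0 0 0 0;0.2 0 0 0 0 0 0;0.2 0 0 0 0 0 0;0.2 0 0 0 0 0 0;0.2 0 0 0 0 0 0")

```text
time_s: 3.28
eef_pos: [574.4, 265.8, 8.6]
eef_rot: [-1.265, 1.172, 1.265]
wrist_force: [0.4, -0.6, -0.2]
gripper_width: 29.1
```

Emit:
carry_out(plan="0.2 0 0 0.2 0 0 0;0.2 0 0 0.6 0 0 0;0.2 0 0 1.2 0 0 0;0.2 0 0 1.9 0 0 0;0.2 0 0 2.6 0 0 0;0.2 0 0 3.3 0 0 0;0.2 0 0 3.6 0 0 0;0.2 0 0 3.6 0 0 0;0.2 0 0 3.6 0 0 0")

```text
time_s: 4.03
eef_pos: [574.2, 265.7, 152.0]
eef_rot: [-1.265, 1.172, 1.265]
wrist_force: [0.3, -0.5, -1.6]
gripper_width: 29.1
```

```bash
python3 - <<'E'
from plant import ctrl
import cv2,numpy as np
a=ctrl.grab_frame("top")["img"][120:245,60:230];b=ctrl.grab_frame("scene")["img"][80:205,300:430]
cv2.imwrite("pics/lift.png",np.hstack([cv2.resize(a,(410,300)),cv2.resize(b,(390,300))])[:,:,::-1])
E
```

```text
(no output)
```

View pics/lift.png

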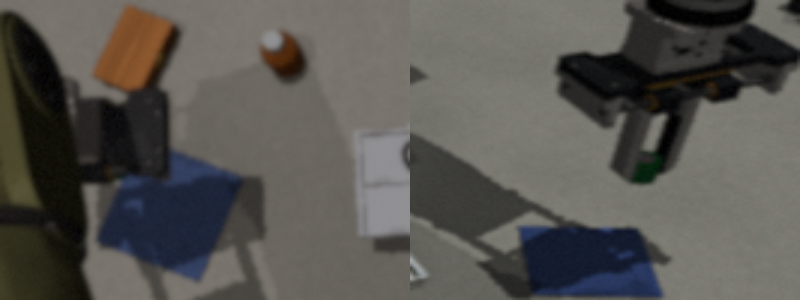

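The puck is held at the fingertips and the mat is empty. I'll carry it over the lane.

Emit:
carry_out(plan="0.2 0 -0.2 0 0 0 0;0.2 -0.1 -0.7 0 0 0 0;0.2 -0.15 -1.4 0 0 0 0;0.2 -0.2 -2.1 0 0 0 0;0.2 -0.3 -2.9 0 0 0 0;0.2 -0.35 -3.7 0 0 0 0;0.2 -0.4 -4.5 0 0 0 0;0.2 -0.5 -5.2 0 0 0 0;0.2 -0.6 -5.8 0 0 0 0;0.2 -0.66 -6.3 0 0 0 0;0.2 -0.66 -6.6 -0.3 0 0 0;0.2 -0.66 -6.73 -0.6 0 0 0;0.2 -0.66 -6.73 -0.8 0 0 0;0.2 -0.66 -6.73 -0.8 0 0 0;0.2 -0.66 -6.73 -0.8 0 0 0")

```text
time_s: 5.38
eef_pos: [547.7, -3.1, 120.1]
eef_rot: [-1.264, 1.173, 1.266]
wrist_force: [-0.3, 0.4, -0.6]
gripper_width: 29.6
```

```bash
python3 - <<'E'
from plant import ctrl
import cv2,numpy as np
a=ctrl.grab_frame("top")["img"][145:245,180:330];b=ctrl.grab_frame("scene")["img"][130:250,190:320]
cv2.imwrite("pics/over.png",np.hstack([cv2.resize(a,(400,300)),cv2.resize(b,(390,300))])[:,:,::-1])
E
```

```text
(no output)
```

View pics/over.png

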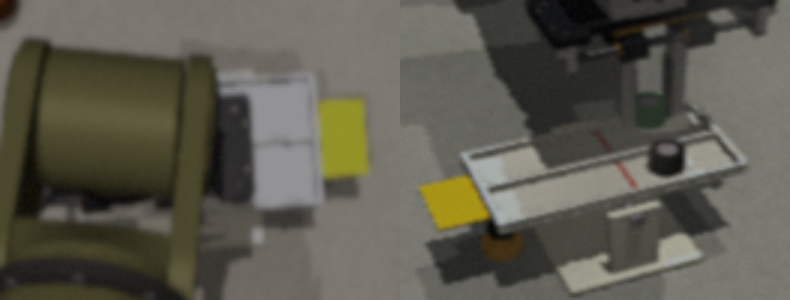

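The green puck is over the far lane, behind the red line, with the black puck clear beside it. I'll lower it gently.

Emit:
carry_out(plan="0.2 0 0 -0.1 0 0 0;0.2 0 0 -0.22 0 0 0;0.2 0 0 -0.34 0 0 0;0.2 0 0 -0.42 0 0 0;0.2 0 0 -0.48 0 0 0;0.2 0 0 -0.52 0 0 0;0.2 0 0 -0.52 0 0 0;0.2 0 0 -0.52 0 0 0")

```text
time_s: 6.15
eef_pos: [548.0, -3.4, 99.9]
eef_rot: [-1.265, 1.172, 1.265]
wrist_force: [0.4, 0.1, -0.6]
gripper_width: 29.1
```

Emit:
carry_out(plan="0.2 0 0 -0.015 0 0 0;0.2 0 0 -0.025 0 0 0;0.2 0 0 -0.025 0 0 0")

```text
time_s: 6.4
eef_pos: [548.0, -3.4, 98.9]
eef_rot: [-1.265, 1.172, 1.265]
wrist_force: [-0.4, -1.2, -0.3]
gripper_width: 29.4
```

Emit:
carry_out(plan="0.2 0 0 -0.01 0 0 0;0.2 0 0 -0.02 0 0 0;0.2 0 0 -0.02 0 0 0;0.34 0 0 -0.02 0 0 0;0.38 0 0 -0.02 0 0 0;0.42 0 0 -0.02 0 0 0;0.46 0 0 -0.02 0 0 0;0.5 0 0 -0.02 0 0 0;0.5 0 0 -0.02 0 0 0;0.5 0 0 -0.02 0 0 0")

```text
time_s: 7.23
eef_pos: [548.0, -3.4, 98.1]
eef_rot: [-1.265, 1.172, 1.265]
wrist_force: [1.5, -0.4, -0.1]
gripper_width: 46.8
```

```bash
python3 - <<'E'
from plant import ctrl
import cv2,numpy as np
b=ctrl.grab_frame("scene")["img"][140:250,190:320]
cv2.imwrite("pics/rel.png",cv2.resize(b,(650,550))[:,:,::-1])
E
```

```text
(no output)
```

View pics/rel.png

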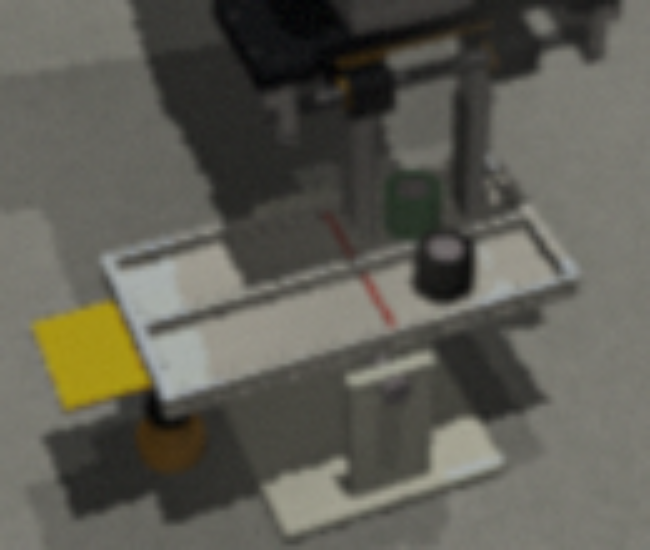

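The puck is standing in the lane, fingers clear on either side. I'll lift straight up, shut the fingers, and move over the tab.

Emit:
carry_out(plan="0.5 0 0 0.1 0 0 0;0.5 0 0 0.3 0 0 0;0.5 0 0 0.6 0 0 0;0.5 0 0 1.1 0 0 0;0.5 0 0 1.6 0 0 0;0.3 0.1 -0.2 1.6 0 0 0;0.2 0.3 -0.7 1.6 0 0 0;0.1 0.4 -1.4 1.6 0 0 0;0 0.5 -2.1 1.6 0 0 0;0 0.6 -2.8 1.6 0 0 0;0 0.8 -3.5 1.6 0 0 0;0 0.9 -4.1 1.5 0 0 0;0 0.95 -4.4 1.3 0 0 0;0 0.95 -4.49 1 0 0 0;0 0.95 -4.49 0.8 0 0 0;0 0.95 -4.49 0.8 0 0 0;0 0.95 -4.49 0.8 0 0 0")

```text
time_s: 8.7
eef_pos: [585.7, -181.7, 129.4]
eef_rot: [-1.265, 1.172, 1.267]
wrist_force: [0.4, 0.5, -0.4]
gripper_width: 0.6
```

```bash
python3 - <<'E'
from plant import ctrl
import cv2,numpy as np
T=ctrl.grab_frame("top");S=ctrl.grab_frame("scene");np.savez("top1.npz",**T);np.savez("scene1.npz",**S)
a=T["img"][145:245,195:345];b=S["img"][140:250,180:310]
cv2.imwrite("pics/tab.png",np.hstack([cv2.resize(a,(400,300)),cv2.resize(b,(390,300))])[:,:,::-1])
F=np.array([ctrl.read_state()["wrist_force"]]);print(F)
E
```

```text
[[ 0.29168994 -0.34394661  0.36068466]]
```

View pics/tab.png

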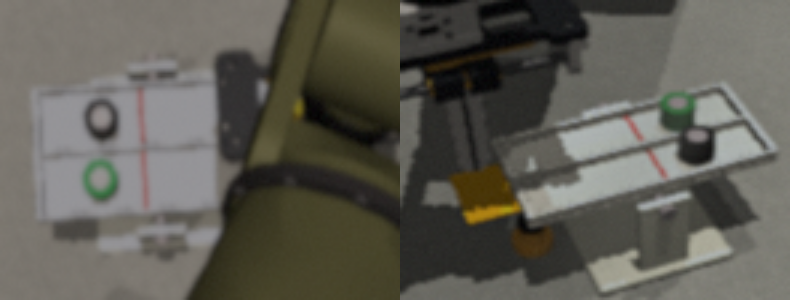

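Both pucks stand behind the red line at about (100,118) and (100,180) in the left crop, and the shut fingers hang over the tab. I'll descend to it slowly.

Emit:
carry_out(plan="0 0 0 -0.2 0 0 0;0 0 0 -0.45 0 0 0;0 0 0 -0.65 0 0 0;0 0 0 -0.75 0 0 0;0 0 0 -0.8 0 0 0;0 0 0 -0.8 0 0 0;0 0 0 -0.8 0 0 0")

```text
time_s: 9.38
eef_pos: [586.1, -183.0, 98.1]
eef_rot: [-1.265, 1.172, 1.265]
wrist_force: [0.3, 0.2, 0.4]
gripper_width: 0.1
```

Emit:
carry_out(plan="0 0 0 -0.02 0 0 0;0 0 0 -0.04 0 0 0;0 0 0 -0.06 0 0 0;0 0 0 -0.08 0 0 0;0 0 0 -0.1 0 0 0;0 0 0 -0.12 0 0 0;0 0 0 -0.14 0 0 0;0 0 0 -0.16 0 0 0;0 0 0 -0.18 0 0 0;0 0 0 -0.2 0 0 0;0 0 0 -0.22 0 0 0")

```text
time_s: 10.3
eef_pos: [586.1, -183.1, 89.3]
eef_rot: [-1.265, 1.172, 1.265]
wrist_force: [-0.0, -1.8, 2.9]
gripper_width: 0.3
```

Emit:
carry_out(plan="0 0 0 -0.04 0 0 0;0 0 0 -0.08 0 0 0;0 0 0 -0.12 0 0 0;0 0 0 -0.16 0 0 0;0 0 0 -0.2 0 0 0;0 0 0 -0.24 0 0 0;0 0 0 -0.28 0 0 0;0 0 0 -0.32 0 0 0;0 0 0 -0.36 0 0 0;0 0 0 -0.4 0 0 0;0 0 0 -0.44 0 0 0;0 0 0 -0.48 0 0 0;0 0 0 -0.52 0 0 0;0 0 0 -0.56 0 0 0;0 0 0 -0.6 0 0 0;0 0 0 -0.64 0 0 0;0 0 0 -0.68 0 0 0;0 0 0 -0.72 0 0 0;0 0 0 -0.76 0 0 0;0 0 0 -0.8 0 0 0")

```text
time_s: 11.97
eef_pos: [586.0, -183.0, 57.1]
eef_rot: [-1.265, 1.172, 1.265]
wrist_force: [0.5, 1.1, 2.9]
gripper_width: 0.7
```

```bash
python3 - <<'E'
from plant import ctrl
import cv2,numpy as np
b=ctrl.grab_frame("scene")["img"][140:250,180:310]
cv2.imwrite("pics/press1.png",cv2.resize(b,(520,440))[:,:,::-1])
for i in range(3): print(ctrl.read_state()["wrist_force"],ctrl.read_state()["eef_pos"]);ctrl.grab_frame("top")
E
```

```text
[0.9260407 0.4380041 2.8733144] [ 585.92413271 -182.93132307   56.78141649]
[0.17959313 1.28539797 3.20961006] [ 585.98957615 -182.96382413   56.98926735]
[-0.25181649  0.14350286  2.94956936] [ 586.0202893  -183.0206949    57.15790714]
```

View pics/press1.png

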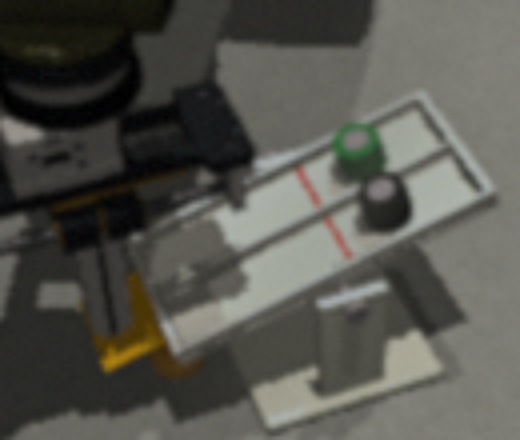

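The tray is tilted about 0.3 rad and both pucks are still behind the line. I'll continue at 1 mm per row.

Emit:
carry_out(plan="0 0 0 -0.025 0 0 0;0 0 0 -0.05 0 0 0;0 0 0 -0.075 0 0 0;0 0 0 -0.1 0 0 0;0 0 0 -0.125 0 0 0;0 0 0 -0.15 0 0 0;0 0 0 -0.175 0 0 0;0 0 0 -0.2 0 0 0;0 0 0 -0.225 0 0 0;0 0 0 -0.25 0 0 0")

```text
time_s: 13.0
eef_pos: [586.0, -183.0, 47.1]
eef_rot: [-1.265, 1.172, 1.265]
wrist_force: [0.2, 0.9, 3.3]
gripper_width: 0.2
```

Emit:
carry_out(plan="0 0 0 -0.02 0 0 0;0 0 0 -0.04 0 0 0;0 0 0 -0.06 0 0 0")

```text
time_s: 13.25
eef_pos: [586.0, -183.0, 44.8]
eef_rot: [-1.265, 1.172, 1.265]
wrist_force: [-0.8, 1.2, 3.8]
gripper_width: 0.6
```

Emit:
carry_out(plan="0 0 0 -0.015 0 0 0;0 0 0 -0.03 0 0 0")

```text
time_s: 13.42
eef_pos: [586.0, -183.0, 43.6]
eef_rot: [-1.265, 1.172, 1.265]
wrist_force: [-0.4, 0.4, 3.1]
gripper_width: 0.3
```

Emit:
carry_out(plan="0 0 0 -0.015 0 0 0;0 0 0 -0.03 0 0 0")

```text
time_s: 13.58
eef_pos: [586.0, -183.0, 42.4]
eef_rot: [-1.265, 1.172, 1.265]
wrist_force: [0.5, 1.0, 2.6]
gripper_width: 0.6
```

Emit:
carry_out(plan="0 0 0 -0.015 0 0 0;0 0 0 -0.03 0 0 0")

```text
time_s: 13.75
eef_pos: [586.0, -183.0, 41.1]
eef_rot: [-1.265, 1.172, 1.265]
wrist_force: [0.1, 0.1, 3.2]
gripper_width: 0.4
```

Emit:
carry_out(plan="0 0 0 -0.015 0 0 0;0 0 0 -0.03 0 0 0")

```text
time_s: 13.92
eef_pos: [586.0, -183.0, 39.9]
eef_rot: [-1.265, 1.172, 1.265]
wrist_force: [0.1, -0.4, 1.9]
gripper_width: 0.1
```

Emit:
carry_out(plan="0 0 0 -0.015 0 0 0;0 0 0 -0.03 0 0 0")

```text
time_s: 14.08
eef_pos: [586.0, -183.0, 38.8]
eef_rot: [-1.265, 1.172, 1.265]
wrist_force: [0.4, 0.8, 2.3]
gripper_width: 0.3
```

Emit:
carry_out(plan="0 0 0 -0.015 0 0 0;0 0 0 -0.03 0 0 0")

```text
time_s: 14.25
eef_pos: [586.0, -182.9, 37.6]
eef_rot: [-1.265, 1.172, 1.265]
wrist_force: [0.2, -0.2, 1.3]
gripper_width: 0.4
```

```bash
python3 - <<'E'
from plant import ctrl
import cv2,numpy as np
b=ctrl.grab_frame("scene")["img"][140:250,180:310]
cv2.imwrite("pics/press2.png",cv2.resize(b,(520,440))[:,:,::-1])
for i in range(3): print(ctrl.read_state()["wrist_force"],ctrl.read_state()["eef_pos"]);ctrl.grab_frame("top")
E
```

```text
[-0.5218645   0.91417888  2.43325985] [ 585.98285063 -182.94177411   37.48100865]
[-0.16954442  0.19170631  2.11549911] [ 585.97066224 -182.95771215   37.51491644]
[ 0.07795441 -0.16364903  2.46544054] [ 585.99030023 -182.96786331   37.61348263]
```

View pics/press2.png

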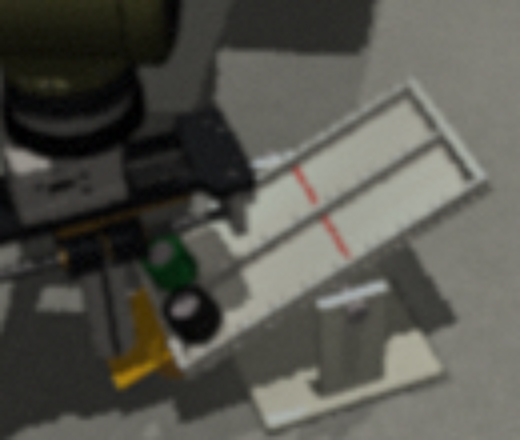

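Both pucks, (168,262) and (193,315), have slid to the tab end. I'll keep feeling for the stop.

Emit:
carry_out(plan="0 0 0 -0.012 0 0 0;0 0 0 -0.025 0 0 0")

```text
time_s: 14.62
eef_pos: [586.0, -183.0, 36.7]
eef_rot: [-1.265, 1.172, 1.265]
wrist_force: [0.0, 0.6, 2.5]
gripper_width: 0.4
```

Emit:
carry_out(plan="0 0 0 -0.012 0 0 0;0 0 0 -0.025 0 0 0")

```text
time_s: 14.78
eef_pos: [586.0, -183.0, 35.6]
eef_rot: [-1.265, 1.172, 1.265]
wrist_force: [0.9, 0.5, 2.4]
gripper_width: 0.2
```

Emit:
carry_out(plan="0 0 0 -0.012 0 0 0;0 0 0 -0.025 0 0 0")

```text
time_s: 14.95
eef_pos: [586.0, -183.0, 34.6]
eef_rot: [-1.265, 1.172, 1.265]
wrist_force: [-0.3, 0.7, 2.6]
gripper_width: 0.6
```

Emit:
carry_out(plan="0 0 0 -0.012 0 0 0;0 0 0 -0.025 0 0 0")

```text
time_s: 15.12
eef_pos: [586.0, -183.0, 33.6]
eef_rot: [-1.265, 1.172, 1.265]
wrist_force: [-0.0, 0.6, 3.2]
gripper_width: 0.6
```

Emit:
carry_out(plan="0 0 0 -0.012 0 0 0;0 0 0 -0.025 0 0 0")

```text
time_s: 15.28
eef_pos: [586.0, -183.0, 32.6]
eef_rot: [-1.265, 1.172, 1.265]
wrist_force: [0.8, 1.7, 3.0]
gripper_width: 0.5
```

Emit:
carry_out(plan="0 0 0 -0.012 0 0 0;0 0 0 -0.025 0 0 0")

```text
time_s: 15.45
eef_pos: [586.0, -183.0, 31.6]
eef_rot: [-1.265, 1.172, 1.265]
wrist_force: [1.1, -0.1, 2.5]
gripper_width: 0.1
```

Emit:
carry_out(plan="0 0 0 -0.01 0 0 0;0 0 0 -0.02 0 0 0")

```text
time_s: 15.62
eef_pos: [586.0, -183.0, 30.8]
eef_rot: [-1.265, 1.172, 1.265]
wrist_force: [0.7, 0.8, 1.7]
gripper_width: 0.4
```

Emit:
carry_out(plan="0 0 0 -0.01 0 0 0;0 0 0 -0.02 0 0 0")

```text
time_s: 15.78
eef_pos: [586.0, -183.0, 30.0]
eef_rot: [-1.265, 1.172, 1.265]
wrist_force: [-0.4, -0.6, 3.2]
gripper_width: 0.3
```

Emit:
carry_out(plan="0 0 0 -0.01 0 0 0;0 0 0 -0.02 0 0 0")

```text
time_s: 15.95
eef_pos: [586.0, -183.0, 29.2]
eef_rot: [-1.265, 1.172, 1.265]
wrist_force: [-0.3, 0.1, 3.4]
gripper_width: 0.3
```

Emit:
carry_out(plan="0 0 0 -0.01 0 0 0;0 0 0 -0.02 0 0 0")

```text
time_s: 16.12
eef_pos: [586.0, -183.0, 28.4]
eef_rot: [-1.265, 1.172, 1.265]
wrist_force: [-0.1, 0.2, 4.7]
gripper_width: 0.7
```

```bash
python3 - <<'E'
from plant import ctrl
import cv2,numpy as np
b=ctrl.grab_frame("scene")["img"][180:250,180:270]
cv2.imwrite("pics/press3.png",cv2.resize(b,(720,560))[:,:,::-1])
for i in range(3): print(ctrl.read_state()["wrist_force"],ctrl.read_state()["eef_pos"]);ctrl.grab_frame("top")
E
```

```text
[-0.4477139  -0.37920213  4.79723554] [ 586.01552571 -182.95941261   28.41542059]
[-0.07235353  0.67895229  3.40355124] [ 586.01366472 -182.9634446    28.45852199]
[-0.23085848 -0.16582796  3.70268928] [ 586.01385058 -182.96017881   28.50074246]
```

View pics/press3.png

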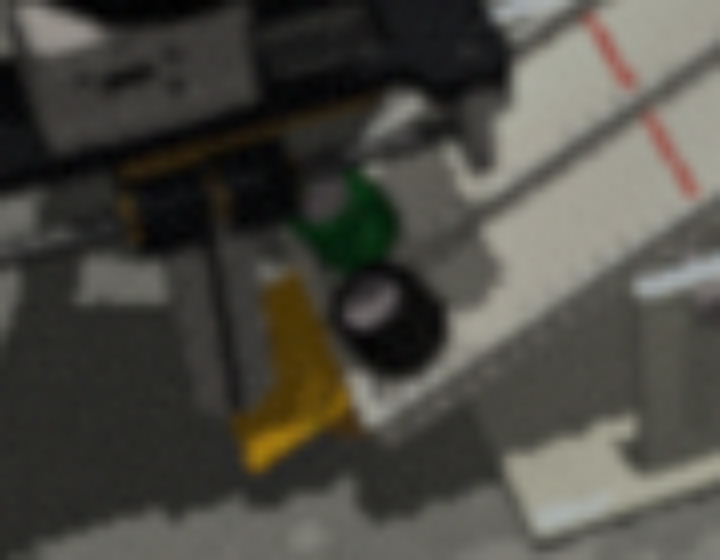

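Emit:
carry_out(plan="0 0 0 -0.01 0 0 0;0 0 0 -0.012 0 0 0;0 0 0 -0.012 0 0 0")

```text
time_s: 16.57
eef_pos: [586.1, -183.0, 28.2]
eef_rot: [-1.265, 1.172, 1.265]
wrist_force: [-1.5, 0.4, 6.2]
gripper_width: 0.4
```

Emit:
carry_out(plan="0 0 0 -0.01 0 0 0;0 0 0 -0.012 0 0 0;0 0 0 -0.012 0 0 0")

```text
time_s: 16.82
eef_pos: [586.2, -183.0, 28.0]
eef_rot: [-1.266, 1.172, 1.265]
wrist_force: [-1.7, 1.0, 8.8]
gripper_width: 0.3
```

Firm stop: the force climbed from 3.7 to 8.8 N over less than 0.5 mm. I'll hold here.

Emit:
carry_out(plan="0 0 0 0 0 0 0;0 0 0 0 0 0 0;0 0 0 0 0 0 0;0 0 0 0 0 0 0;0 0 0 0 0 0 0;0 0 0 0 0 0 0;0 0 0 0 0 0 0;0 0 0 0 0 0 0")

```text
time_s: 17.48
eef_pos: [586.2, -183.0, 28.0]
eef_rot: [-1.266, 1.172, 1.265]
wrist_force: [-2.1, 1.3, 9.0]
gripper_width: 0.2
```

```bash
python3 - <<'E'
from plant import ctrl
import cv2,numpy as np
T=ctrl.grab_frame("top");S=ctrl.grab_frame("scene")
for i in range(6): print(ctrl.read_state()["wrist_force"].round(1) if hasattr(ctrl.read_state()["wrist_force"],'round') else ctrl.read_state()["wrist_force"]);ctrl.grab_frame("top")
a=T["img"][145:245,195:345];b=S["img"][170:250,180:284]
cv2.imwrite("pics/hold.png",np.hstack([cv2.resize(a,(400,300)),cv2.resize(b,(390,300))])[:,:,::-1])
E
```

```text
[-2.2  1.4  8.5]
[-1.4  1.9  8.4]
[-1.2  1.2  8.7]
[-1.7  1.6  8.3]
[-2.5  1.8  9.7]
[-2.   1.4  8.8]
```

View pics/hold.png

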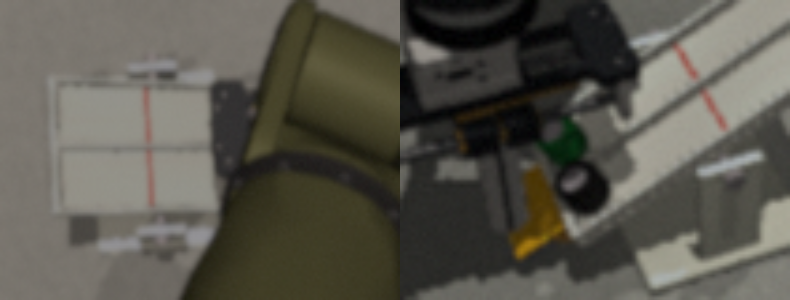

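About a second at roughly 8.8 N with both pucks at the tab end. I'll ease the tab up.

Emit:
carry_out(plan="0 0 0 0.01 0 0 0;0 0 0 0.025 0 0 0;0 0 0 0.05 0 0 0;0 0 0 0.09 0 0 0;0 0 0 0.13 0 0 0;0 0 0 0.17 0 0 0;0 0 0 0.21 0 0 0;0 0 0 0.25 0 0 0;0 0 0 0.29 0 0 0;0 0 0 0.33 0 0 0;0 0 0 0.37 0 0 0;0 0 0 0.41 0 0 0;0 0 0 0.45 0 0 0;0 0 0 0.49 0 0 0;0 0 0 0.53 0 0 0;0 0 0 0.57 0 0 0;0 0 0 0.61 0 0 0;0 0 0 0.65 0 0 0;0 0 0 0.69 0 0 0;0 0 0 0.73 0 0 0")

```text
time_s: 19.55
eef_pos: [586.0, -182.9, 56.9]
eef_rot: [-1.265, 1.172, 1.265]
wrist_force: [-0.8, -2.3, 0.4]
gripper_width: 0.4
```

Emit:
carry_out(plan="0 0 0 0.04 0 0 0;0 0 0 0.08 0 0 0;0 0 0 0.12 0 0 0;0 0 0 0.16 0 0 0;0 0 0 0.2 0 0 0;0 0 0 0.24 0 0 0;0 0 0 0.28 0 0 0;0 0 0 0.32 0 0 0;0 0 0 0.36 0 0 0;0 0 0 0.4 0 0 0;0 0 0 0.44 0 0 0;0 0 0 0.48 0 0 0;0 0 0 0.52 0 0 0;0 0 0 0.56 0 0 0;0 0 0 0.6 0 0 0;0 0 0 0.64 0 0 0;0 0 0 0.67 0 0 0;0 0 0 0.7 0 0 0;0 0 0 0.72 0 0 0;0 0 0 0.74 0 0 0")

```text
time_s: 21.22
eef_pos: [586.0, -182.9, 86.3]
eef_rot: [-1.265, 1.172, 1.265]
wrist_force: [-0.4, -0.8, 1.3]
gripper_width: 0.4
```

Emit:
carry_out(plan="0 0 0 0.02 0 0 0;0 0 0 0.04 0 0 0;0 0 0 0.06 0 0 0;0 0 0 0.08 0 0 0;0 0 0 0.1 0 0 0;0 0 0 0.12 0 0 0;0 0 0 0.14 0 0 0;0 0 0 0.16 0 0 0;0 0 0 0.18 0 0 0;0 0 0 0.2 0 0 0;0 0 0 0.22 0 0 0;0 0 0 0.24 0 0 0;0 0 0 0.26 0 0 0;0 0 0 0.28 0 0 0")

```text
time_s: 22.38
eef_pos: [586.0, -183.0, 97.5]
eef_rot: [-1.265, 1.172, 1.265]
wrist_force: [0.4, -0.1, 0.2]
gripper_width: 0.5
```

Now lift well clear and back off, away from the tray.

Emit:
carry_out(plan="0 0 0 0.2 0 0 0;0 0 0 0.6 0 0 0;0 0 0 1.2 0 0 0;0 0 0 1.9 0 0 0;0 0 0 2.6 0 0 0;0 -0.5 -0.4 3.2 0 0 0;0 -1.2 -1 3.6 0 0 0;0 -1.9 -1.7 3.8 0 0 0;0 -2.6 -2.4 3.8 0 0 0;0 -3.2 -3.1 3.8 0 0 0;0 -3.7 -3.7 3.8 0 0 0;0 -4 -4 3.8 0 0 0;0 -4 -4 3.8 0 0 0;0 -4 -4 3.8 0 0 0")

```text
time_s: 23.55
eef_pos: [425.7, -343.3, 250.1]
eef_rot: [-1.264, 1.173, 1.263]
wrist_force: [0.1, 0.6, 0.4]
gripper_width: 0.8
```

```bash
python3 - <<'E'
from h import *
from plant import ctrl
T=ctrl.grab_frame("top");S=ctrl.grab_frame("scene")
np.savez("top2.npz",**T);np.savez("scene2.npz",**S)
a=T["img"][150:245,195:330];b=S["img"][150:250,180:310]
cv2.imwrite("pics/end.png",np.hstack([cv2.resize(a,(400,300)),cv2.resize(b,(390,300))])[:,:,::-1])
cv2.imwrite("pics/endfull.png",T["img"][:,:,::-1])
E
```

```text
(no output)
```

View pics/end.png

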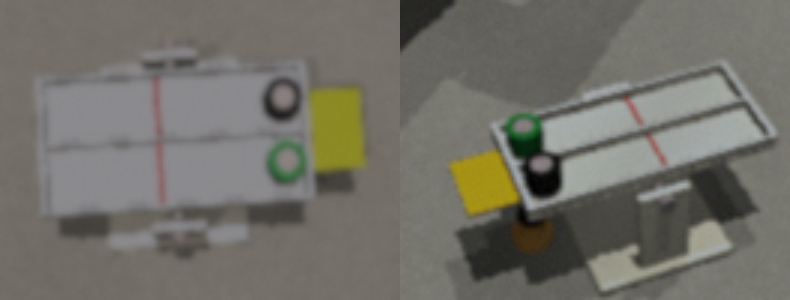

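View pics/endfull.png

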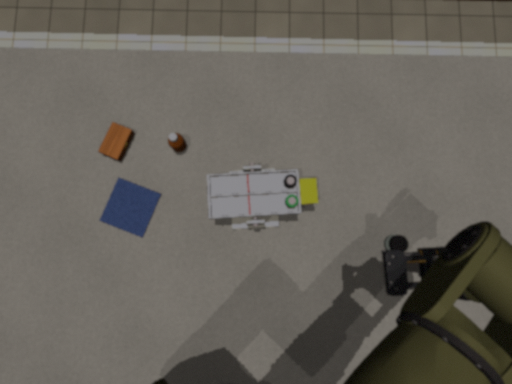

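The tray is level with both pucks at the tab end, at about (283,98) and (287,160). The bottle, box and jar look unmoved. One numeric check before handing in.

```bash
python3 - <<'E'
from h import *
T=dict(np.load("top2.npz"));S=dict(np.load("scene2.npz"))
t=lambda x,y:((x+.5)*135/400-.5+195,(y+.5)*95/300-.5+150)
s=lambda x,y:((x-400+.5)*130/390-.5+180,(y+.5)/3-.5+150)
O=np.array([576,-51.5,85]);c,q=np.cos(.076),np.sin(.076);M=np.array([[c,q,0],[-q,c,0],[0,0,1]])
for n,a,b in(("black",(284,97),(542,158)),("green",(288,159),(524,126))):
    P=tri((T,S),(t(*a),s(*b)));print(n,"tray frame top-face",(M@(P-O)).round(1),(M@(ray(T,t(*a),117)-O)).round(1),(M@(ray(S,s(*b),117)-O)).round(1))
m,st,cc=blob(T["img"],(22,150,60),(34,255,255));print("tab",ray(T,cc,93).round(1))
m,st,cc=blob(S["img"],(22,150,60),(34,255,255),(180,240,190,240));print("tab",ray(S,cc,93).round(1),"before (584.7,-178.7)/(586.3,-176.9)")
E
```

```text
black tray frame top-face [ 21.1 -83.6  38.8] [ 21.9 -85.2  32. ] [ 14.9 -81.   32. ]
green tray frame top-face [-22.9 -84.2  33.9] [-22.9 -85.1  32. ] [-24.7 -83.1  32. ]
tab [ 584.9 -178.5   93. ]
tab [ 586.5 -176.9   93. ] before (584.7,-178.7)/(586.3,-176.9)
```

Both pucks are at y ≈ -84 to -85 mm, inside the -95 to -79 window, and the tab is back to within 0.2 mm of where it started. I'm handing the job in.

```bash
python3 -c "
from plant import ctrl
print(ctrl.read_state()['time_s']);ctrl.sign_off()"
```

```text
23.65
the job is handed in; nothing more can be done
```

The job is done and handed in at 23.65 s; the sign-off gives no verdict. I set the green puck in the empty lane behind the red line and pressed the tab with closed fingers. Both pucks slid down by themselves before the stop was reached.

- **Press:** the stop showed as a climb from about 3.7 N to 8.8 N within half a millimetre. I held there for about a second; wrist readings stayed at or below 9.7 N, though I only sampled them at the end of each move and during the hold. I then eased the tab up over about 5 s and backed away.
- **Pucks:** the last pictures show both upright at the tab end. The top-view camera puts them at tray y ≈ -85 mm, and combining both cameras gives about -84 mm, against the required -95 to -79 mm.
- **Tray:** the tab centre is within 0.2 mm of where it started, so the tray is level.
- **Bottle, slide box and jar:** they look unmoved, judged by eye from the top picture.
- **Disagreement:** for the black puck, combining both cameras put its top face about 7 mm too high. The scene camera alone put it about 7 mm off in x and 4 mm off in y from the top view. I put this down to picking the pixel by hand, because every y estimate was still within limits.

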